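# Snap the sample canister's lid home with the seating tool

## Robot

A 6-joint arm with a two-finger parallel gripper is mounted at the origin on the work surface. World frame = base frame: x ahead of the robot, y to its left, z up, the work surface at z = 0. Lengths are in m, angles in degrees, forces in N, time in s.
With the tool pointing down it reaches from about 0.4 to 0.825 m from the base axis. Payload 7 kg.
Tool frame: the origin (TCP) lies midway between the tips of the shut fingers; the grasp point (between the pads) lies 19 mm behind it; x points along the fingers, z is the direction in which the jaws open and shut, and the axes are right-handed (so a half turn about x gives the same grasp; the last joint's range is limited). The gripper opens to 88 mm and grips with 3 to 60 N. Pads are 19 mm wide; open, the fingers measure 130 mm over their backs; the gripper's body (78 mm by 193 mm) begins 47 mm behind the grasp point.
Start: joints at [83.715, 20.546, 0.682, 0, -70.136, -16.507], TCP at [0.261, 0.622, 0.227] pointing down, gripper open.
Joint ranges: [-176.03, 176.03], [-82.01, 121.73], [-58.28, 71.71], [-173.87, 95.51], [-174.79, -0.11], [-173.66, 173.66]. Speed limits (degrees/s): [136.94, 136.94, 172.46, 180, 180, 180].

## Interface

Orientations are given as [roll, pitch, yaw] about the fixed x, y, z axes, in that order (R = Rz(yaw) Ry(pitch) Rx(roll)).
In Python, from plant import ctrl gives the robot as it stands. The module is installed in compiled form; this text tells all that it offers.
- The arm moves only by the tool servo_tool, never from a script. Its argument "deltas" is a list of rows, each a list of 3 entries, a list of its own where there are three numbers: the turn, a rotation vector about the tool's x, y, z in degrees, then the shift along the tool's x, y, z in cm, then the finger opening in cm, from 0 to 8.76. A call has 1 to 5 rows; each row is the pose to reach, as a shift and turn from the pose measured when the call began, along the tool's axes at that moment; what a row does not reach only later rows make up. A row lasts 1/10 s, in which the tool goes at most 50 mm and 8.59 degrees, less where a joint would pass 70% of its speed; a pose out of reach is approached as far as the arm can. A call with a gripper value outside its range is refused whole. The fingers move at their own pace and stop on an object; the grip force is fixed at half the most. Time passes only in rows, so rows that repeat a pose let the fingers close. It gives the time, the measured TCP pose, the force and the opening at its end, in the units of the state.
- ctrl.get_obs(): the state, without advancing time (a new reading comes with each control period).
- ctrl.snapshot(name): name is "scene" or "top"; returns a dict with "image" (384x512x3 uint8, red, green, blue), "vertical_fov" (degrees; the focal length in pixels is half the picture's height over the tangent of half this angle, whatever the lens; pixels are square), "cx", "cy" (the principal point, pixels), "rvec" (rotation vector, rad) and "tvec" (3), from world to camera coordinates, as OpenCV has them. Camera axes: x right, y down, z forward; pixel columns grow to the right and rows downward; lengths in m; the calibration is good to about 2 mm. A picture is of the moment at which its call begins. There is no depth.
- ctrl.close_job(): hands the job in, once; it reports no verdict.
The state is a dict: "clock": time; "joint_pos": joint angles; "qvel": joint speeds; "tau": joint torques, N m; "tool_pos": TCP position; "orientation": TCP orientation; "force": force on the tool from outside, world axes, zero at the start; "moment": the same for the moment, N m; "opening": finger opening in m.
Only numpy, scipy, OpenCV 4.12 (cv2) and the standard library are available. Lean on these libraries where they do the work, as an engineer would, in place of code of your own. Each camera call takes 0.05 s, during which the arm holds its last target. There are 200 camera calls.

## Task

The white lid is only resting in the mouth of the sample canister. Take the seating tool from its rubber mat, press its foot squarely on the lid until the lid clicks fully home on the seat inside and stays down level, then stand the tool upright on its mat again and let go. Press with the tool only, never with more than about 25 N, and do not push the other vessels about.

Things in the scene. Friction and masses are not known exactly. Their poses are not given: they have to be found in the camera images.
- lid_top (a point): Centre of the flat floor of the lid's dished top, z up (yaw irrelevant). The dish is 56 mm across and 3 mm deep inside a raised border. At the start this point is about 30 mm above the canister's rim; fully home it is 5 to 15 mm above it, differing from canister to canister and not to be seen from outside: it must be felt. Pressed off-centre, the lid tilts and jams.
- canister_rim (a point): Centre of the canister's open mouth at the height of its rim, z up. Round aluminium canister, 72 mm across, in a fixed square grey clamp block 104 mm wide whose top is 60 mm below the rim. Canister and block do not move. Inside, a seat ring below the rim, at a depth not known, stops the lid.
- tool_grip (a point): Centre of the square grip of the loose seating tool, z along the tool, upwards; x and y are square to the grip's flat sides. The grip is a black block 30 by 30 mm, 40 mm high (20 mm up and down from this point, and a 3 mm steel disc on top).
- tool_foot (a point): Centre of the flat underside of the seating tool's foot, 62 mm below tool_grip, z along the tool, upwards.
- mat_top (a point): Centre of the top of the tool's rubber mat, fixed, 130 by 130 mm, 4 mm thick; x and y along its sides.
- tub: Bystander, leave alone: white jar with a red screw cap, 72 mm across, 100 mm high; origin at the centre of its underside.
- amber: Bystander, leave alone: amber glass bottle with a black cap, 60 mm across, 120 mm high; origin at the centre of its underside.
- tool: The seating tool (see tool_grip); its origin is tool_foot. Overall 85 mm high, steel foot disc 40 mm in diameter and 12 mm thick, thin stem, black grip on top, about 0.2 kg.
- lid: Loose white round plug lid, 66 mm across, on four light guide springs in the canister's neck (2 to 7 N to pass); origin 57 mm below lid_top. Deeper down, resistance grows over some 10 mm to a peak of about 8 to 15 N roughly 3 mm short of home, drops as the hidden catches snap over and pull it down, then rises hard at the stop. Let go before the snap, it springs back up.
- beaker: Bystander, leave alone: clear plastic beaker, 72 mm across, 90 mm high; origin at the centre of its underside.
There are look-alikes about, which are no part of the job. Leave any red or yellow look-alike of the tool alone. There is more than one size of the part that bears mat_top; the job needs the smaller.

How it is judged (in metres and radians):
On the way, in this order (a step that is already met when the one before it is completed fails the run):
1. the tool has been lifted off its mat (z of tool_foot in the frame of mat_top above 0.03 m), for 0.2 s.
2. the lid is down and level while the gripper holds the tool with its foot on or just over the lid (z of lid_top in the frame of canister_rim below 0.0165 m and angle between the z axis of lid_top and the z axis of canister_rim, either way round below 0.04 rad and distance between tool_foot and lid_top below 0.025 m and contact force between the fingers and tool above 1 N), for 0.1 s.
At the end, for the whole second after the job is handed in: The lid has clicked home and stays down by itself: dish floor less than 16.5 mm above the rim (unclicked it springs back to 20 mm or more), within 4 mm of the mouth's axis, level within 0.04 rad; the tool stands upright (within 0.1 rad), at rest, its foot's middle on the mat, let go (z of lid_top in the frame of canister_rim between 0.004 and 0.0165 m and horizontal distance between lid_top and canister_rim below 0.004 m and angle between the z axis of lid_top and the z axis of canister_rim, either way round below 0.04 rad and angle between tool_foot's own z axis and vertical below 0.1 rad and x of tool_foot in the frame of mat_top between -0.065 and 0.065 m and y of tool_foot in the frame of mat_top between -0.065 and 0.065 m and z of tool_foot in the frame of mat_top below 0.004 m and linear speed of tool below 0.02 m/s); the robot touches nothing.
It fails at once if the tool pressed on the lid with more than 28 N (contact force between tool and lid above 28 N).
It fails at once if the gripper or arm pressed on the lid itself (contact force between any of the fingers, the arm and lid above 1 N).
It fails at once if another vessel was pushed more than 30 mm (distance of any of tub, amber, beaker from where it was at the start of the episode above 0.03 m).
It also fails if it takes over 64 s, if anything falls off the work surface, if the arm or the gripper's body presses on something with over 40 N, if the wrist force passes 120 N, or if a joint passes its speed limit or range.

## Working session

There is one attempt and no reset: what is moved stays moved. The work goes in short steps, Python scripts to look and compute and a tool call to move; the robot and the scene stay as the last step left them, time stands still between calls to the robot, and variables do not carry over. Pictures are saved under pics/ and viewed, on a budget of 10 in all, crops included, one or two more only if the job needs it, and the job is handed in when it is done.

Besides the shell and the picture viewer there is one more tool, called after "Call:" as name(argument=value, ...), one argument or row to a line, values as JSON. servo_tool: Moves the arm, as the interface text tells. Its arguments: {"type":"object","properties":{"deltas":{"type":"array","items":{"type":"array"}}},"required":["deltas"]}

```bash
mkdir -p pics; cat > h.py <<'E'
import numpy as np, cv2
from plant import ctrl
def snap(n):
    s=ctrl.snapshot(n); f=192/np.tan(np.radians(s["vertical_fov"])/2)
    K=np.array([[f,0,s["cx"]],[0,f,s["cy"]],[0,0,1.]])
    return s,K
def ray(s,K,uv,z):
    R=cv2.Rodrigues(np.array(s["rvec"],float))[0]; t=np.array(s["tvec"],float).ravel()
    c=-R.T@t; d=R.T@np.linalg.inv(K)@np.array([uv[0],uv[1],1.])
    return c+d*(z-c[2])/d[2]
E
python3 - <<'E'
from h import *
for n in("scene","top"):
    s,K=snap(n); cv2.imwrite(f"pics/{n}0.png",s["image"][:,:,::-1]); np.save(n+"0.npy",s,allow_pickle=True)
    print(n,K[0,0],s["cx"],s["cy"],s["rvec"],s["tvec"])
o=ctrl.get_obs();print(o)
E
```

```text
scene 352.8431651534241 260.6803170587258 190.4456633065271 [ 2.31203421  1.23218894 -0.36687908] [-0.40193317 -0.28220001  1.10714908]
top 442.1400459227378 254.21995650333795 188.82719810212188 [ 2.14825825 -2.15992286  0.16467719] [0.1140962  0.58956719 1.12384766]
{'clock': 0.1, 'joint_pos': array([ 8.37156161e+01,  2.05884440e+01,  6.40906365e-01, -1.66467287e-02,
       -7.01374607e+01, -1.65049699e+01]), 'qvel': array([-0.01760129, -0.09126341,  0.15732729,  0.08419012, -0.00952214,
       -0.06578333]), 'tau': array([-1.07988468e-03, -5.84162164e+01,  2.93750489e+01,  7.01557875e+00,
        1.01015886e-02, -5.26879387e-05]), 'tool_pos': array([0.26134141, 0.62189075, 0.22572156]), 'orientation': array([   6.07382757,   89.9135725 , -106.72119382]), 'force': array([-0.11041468, -0.79082008, -1.13602788]), 'moment': array([ 0.04970987, -0.01491854,  0.01797694]), 'opening': 0.08826466327064413}
```

View pics/scene0.png

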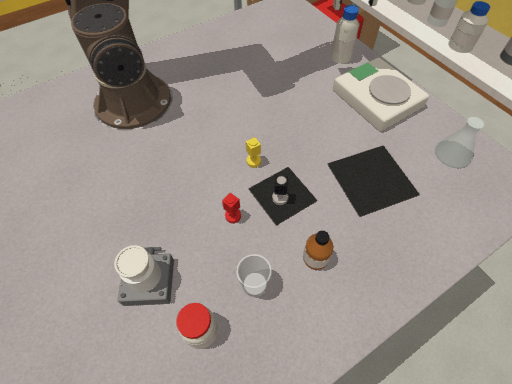

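View pics/top0.png

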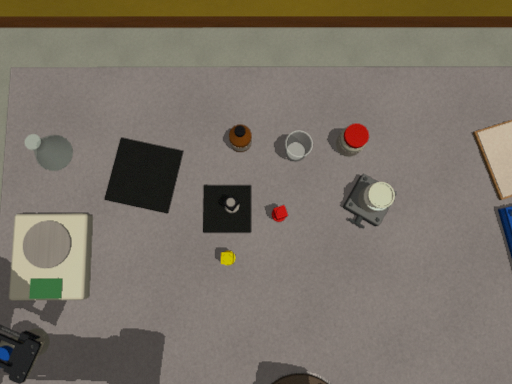

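Scene: tool on the small mat (scene 281,190; top 231,204), the lid at scene (132,264) / top (379,196). Red and yellow look-alikes are near the mat. I'll use an enlarged composite for accurate measurement.

```bash
python3 - <<'E'
from h import *
a=cv2.imread("pics/scene0.png");b=cv2.imread("pics/top0.png")
c=lambda im,x,y,w,h,k:cv2.resize(im[y:y+h,x:x+w],None,fx=k,fy=k,interpolation=cv2.INTER_CUBIC)
r1=np.hstack([c(a,245,165,80,60,5),c(b,195,175,80,60,5)])
r2=np.hstack([c(a,105,240,80,60,5),c(b,335,170,80,60,5)])
cv2.imwrite("pics/c1.png",np.vstack([r1,r2]))
E
```

```text
(no output)
```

View pics/c1.png

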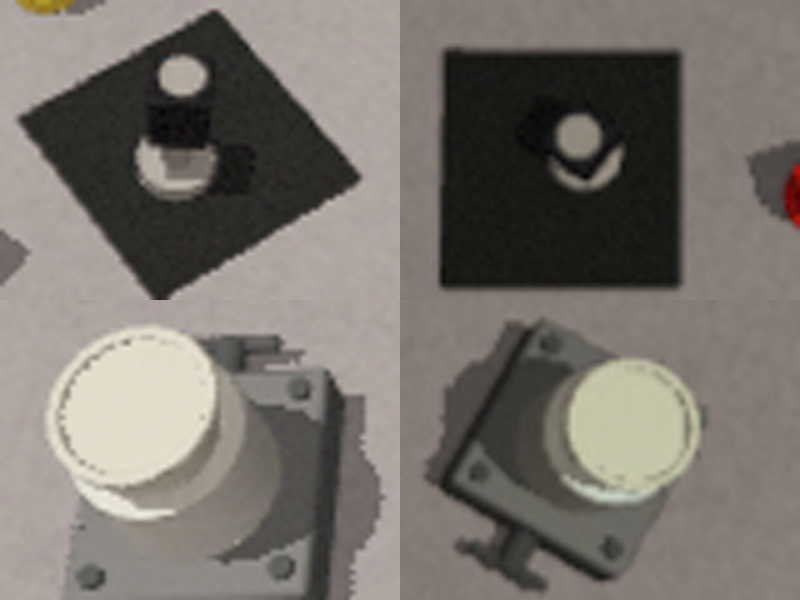

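```bash
python3 - <<'E'
from h import *
S={n:np.load(n+"0.npy",allow_pickle=True).item() for n in("scene","top")}
def KK(s):
    f=192/np.tan(np.radians(s["vertical_fov"])/2);return np.array([[f,0,s["cx"]],[0,f,s["cy"]],[0,0,1.]])
def P(s): return KK(s)@np.hstack([cv2.Rodrigues(np.array(s["rvec"],float))[0],np.array(s["tvec"],float).reshape(3,1)])
def ell(n,x,y,w,h,thr,seed):
    im=S[n]["image"]; g=im[y:y+h,x:x+w].min(2); g=cv2.resize(g,None,fx=8,fy=8,interpolation=cv2.INTER_CUBIC)
    m=(g>thr).astype(np.uint8); cs=cv2.findContours(m,0,cv2.CHAIN_APPROX_NONE)[0]
    c=[c for c in cs if cv2.pointPolygonTest(c,((seed[0]-x)*8.,(seed[1]-y)*8.),False)>=0][0]
    e=cv2.fitEllipse(cv2.convexHull(c)); return (np.array(e[0])+.5)/8-.5+[x,y],np.array(e[1])/8,
d1=ell("scene",272,172,20,13,110,(281,180)); d2=ell("top",222,194,16,13,110,(230.5,202))
l1=ell("scene",105,240,50,60,205,(131,262)); l2=ell("top",360,175,45,45,190,(381,195))
for a,b in((d1,d2),(l1,l2)):
    X=cv2.triangulatePoints(P(S["scene"]),P(S["top"]),a[0].reshape(2,1),b[0].reshape(2,1));X=(X[:3]/X[3]).ravel();
    print(a,b,X)
    for z in(.089,X[2]): print(z,[ray(S[n],KK(S[n]),q[0],z)[:2] for n,q in(("scene",a),("top",b))])
# mat
for n,box in(("top",(198,178,65,65)),("scene",(245,163,80,62))):
    x,y,w,h=box;im=S[n]["image"][y:y+h,x:x+w].max(2);m=(im<80).astype(np.uint8)
    c=max(cv2.findContours(m,0,2)[0],key=cv2.contourArea);q=cv2.approxPolyDP(cv2.convexHull(c),4,True).reshape(-1,2)+[x,y]
    W=np.array([ray(S[n],KK(S[n]),p,.004)[:2] for p in q]);print(n,q.tolist(),W.round(4).tolist(),W.mean(0))
a=S["scene"]["image"][165:215,255:315];b=S["top"]["image"][185:235,205:265]
o=np.hstack([cv2.resize(np.clip(i.astype(float)*3.,0,255).astype(np.uint8),None,fx=6.5,fy=6.5,interpolation=cv2.INTER_CUBIC) for i in(a,b)])
cv2.imwrite("pics/c2.png",o[:,:,::-1])
E
```

```text
Traceback (most recent call last):
IndexError: list index out of range
```

```bash
cat > m.py <<'E'
from h import *
S={n:np.load(n+"0.npy",allow_pickle=True).item() for n in("scene","top")}
def KK(s):
    f=192/np.tan(np.radians(s["vertical_fov"])/2);return np.array([[f,0,s["cx"]],[0,f,s["cy"]],[0,0,1.]])
def P(s): return KK(s)@np.hstack([cv2.Rodrigues(np.array(s["rvec"],float))[0],np.array(s["tvec"],float).reshape(3,1)])
def ell(n,x,y,w,h,thr,seed):
    im=S[n]["image"]; g=im[y:y+h,x:x+w].min(2); sv=int(g[int(seed[1])-y,int(seed[0])-x]); thr=thr*sv
    g=cv2.resize(g,None,fx=8,fy=8,interpolation=cv2.INTER_CUBIC)
    m=(g>thr).astype(np.uint8); cs=cv2.findContours(m,0,cv2.CHAIN_APPROX_NONE)[0]
    c=max(cs,key=lambda c:cv2.pointPolygonTest(c,((seed[0]-x)*8.,(seed[1]-y)*8.),True))
    e=cv2.fitEllipse(cv2.convexHull(c)); return (np.array(e[0])+.5)/8-.5+[x,y],np.array(e[1])/8,sv
if __name__=="__main__":
    d1=ell("scene",272,172,20,13,.6,(281,180)); d2=ell("top",222,194,16,13,.6,(230.5,202))
    l1=ell("scene",105,240,50,60,.91,(131,262)); l2=ell("top",360,175,45,45,.91,(381,195))
    for a,b in((d1,d2),(l1,l2)):
        X=cv2.triangulatePoints(P(S["scene"]),P(S["top"]),a[0].reshape(2,1),b[0].reshape(2,1));X=(X[:3]/X[3]).ravel();
        print(a,b,X)
        for z in(.089,X[2]): print(z,[ray(S[n],KK(S[n]),q[0],z)[:2] for n,q in(("scene",a),("top",b))])
    for n,box in(("top",(198,178,65,65)),("scene",(245,163,80,62))):
        x,y,w,h=box;im=S[n]["image"][y:y+h,x:x+w].max(2);m=(im<80).astype(np.uint8)
        c=max(cv2.findContours(m,0,2)[0],key=cv2.contourArea);q=cv2.approxPolyDP(cv2.convexHull(c),4,True).reshape(-1,2)+[x,y]
        W=np.array([ray(S[n],KK(S[n]),p,.004)[:2] for p in q]);print(n,q.tolist(),W.round(4).tolist(),W.mean(0))
    a=S["scene"]["image"][165:215,255:315];b=S["top"]["image"][185:235,205:265]
    o=np.hstack([cv2.resize(np.clip(i.astype(float)*3.,0,255).astype(np.uint8),None,fx=6.5,fy=6.5,interpolation=cv2.INTER_CUBIC) for i in(a,b)])
    cv2.imwrite("pics/c2.png",o[:,:,::-1])
E
python3 m.py
```

```text
(array([281.01666641, 179.70963478]), array([8.12848759, 9.57565689]), 161) (array([230.29772568, 201.90673065]), array([8.79242134, 9.17572784]), 124) [0.55096538 0.17241694 0.08742728]
0.089 [array([0.5522623 , 0.17261859]), array([0.55045602, 0.17181159])]
0.08742728178841144 [array([0.55142821, 0.17329708]), array([0.55063166, 0.17187768])]
(array([131.58097267, 263.86283875]), array([34.18809891, 38.55994797]), 204) (array([380.22253418, 196.05509377]), array([25.88011932, 29.68507004]), 169) [ 0.56105089 -0.20099127  0.1084179 ]
0.089 [array([ 0.55067887, -0.20324379]), array([ 0.56345872, -0.20678504])]
0.1084178979176944 [array([ 0.56102159, -0.20105144]), array([ 0.56106172, -0.20094776])]
top [[250, 185], [250, 231], [203, 232], [204, 185]] [[0.606, 0.1219], [0.4812, 0.1225], [0.4793, 0.2483], [0.6065, 0.2469]] [0.54323879 0.18488475]
scene [[288, 167], [316, 200], [276, 224], [249, 188]] [[0.4838, 0.2493], [0.6084, 0.2469], [0.6074, 0.1225], [0.4817, 0.1246]] [0.54529332 0.18583971]
```

View pics/c2.png

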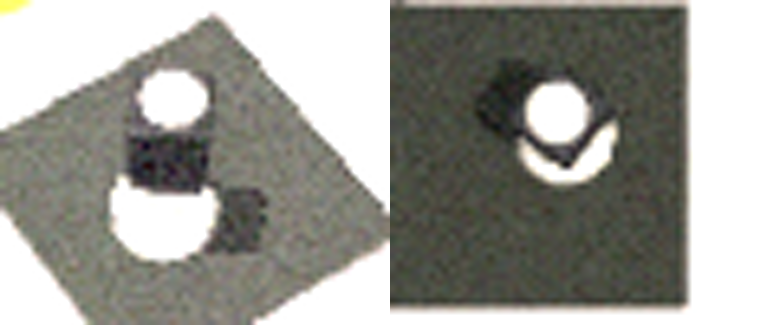

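```bash
python3 - <<'E'
from m import *
g=lambda n,x0,y0,k,p,z:ray(S[n],KK(S[n]),((p[0]+.5)/k-.5+x0,(p[1]+.5)/k-.5+y0),z)[:2]
T=[g("top",205,185,6.5,(x-390,y),.046) for x,y in((522,138),(567,165),(610,122))]
Sc=[g("scene",255,165,6.5,p,.046) for p in((128,180),(207,192))]
an=lambda a,b:np.degrees(np.arctan2(*(b-a)[::-1]))
print(T,an(T[0],T[1]),an(T[1],T[2]),np.linalg.norm(T[1]-T[0]),np.linalg.norm(T[2]-T[1]));print(Sc,an(*Sc),np.linalg.norm(Sc[1]-Sc[0]))
for n in S: 
  R=cv2.Rodrigues(np.array(S[n]["rvec"]))[0];print(n,-R.T@np.array(S[n]["tvec"]))
a=S["scene"]["image"][245:300,108:158];b=S["top"]["image"][175:220,355:405]
def e(i,k=8):
    f=np.clip((i.astype(float)-110)*1.7,0,255).astype(np.uint8);return cv2.resize(f,(400,440),interpolation=cv2.INTER_CUBIC) if 0 else cv2.resize(f,None,fx=k,fy=k,interpolation=cv2.INTER_CUBIC)
A,B=e(a),e(b);B=np.vstack([B,np.zeros((A.shape[0]-B.shape[0],B.shape[1],3),np.uint8)])
cv2.imwrite("pics/c3.png",np.hstack([A,B])[:,:,::-1])
E
```

```text
[array([0.5451022 , 0.18770436]), array([0.53414889, 0.16966164]), array([0.55137605, 0.15242501])] -121.26094910146077 -45.015758636219466 0.021107212972078515 0.024369580141176465
[array([0.55054786, 0.15573105]), array([0.57155981, 0.17732446])] 45.781889729975305 0.030129348260657066
scene [ 0.91848072 -0.12528067  0.77952815]
top [0.4270596  0.12538078 1.19396011]
```

View pics/c3.png

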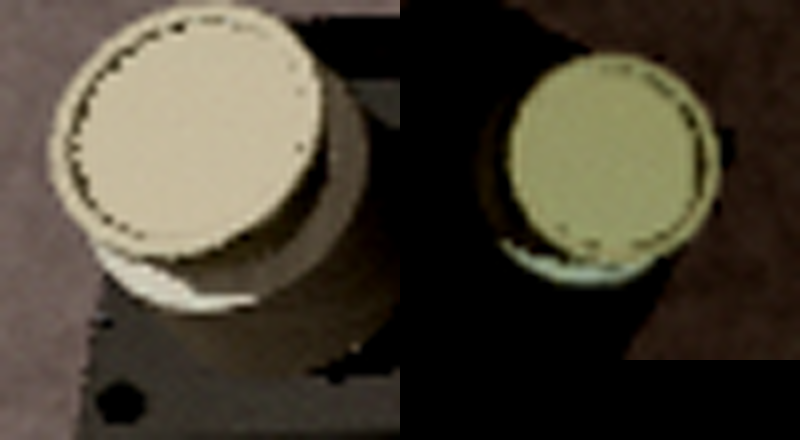

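```bash
python3 - <<'E'
from m import *
from scipy.optimize import least_squares
A=[(50,145),(60,98),(90,55),(140,20),(185,5),(240,7),(290,30),(318,65),(325,105),(315,150),(290,195),(245,235),(195,257),(150,260),(105,242),(65,200)]
B=[(508,160),(515,120),(545,78),(580,58),(625,53),(670,70),(705,105),(720,150),(715,195),(695,232),(660,257),(620,267),(580,257),(545,235),(515,195)]
RA=[(370,150),(355,200),(320,255),(250,300),(200,312),(160,303),(345,90)]
RB=[(500,245),(530,270),(580,285),(630,280),(660,262)]
c=lambda L,x0,y0,o:[((x-o+.5)/8-.5+x0,(y+.5)/8-.5+y0) for x,y in L]
def fit(a,b,r):
    def f(p,full=0):
        out=[]
        for n,L in(("scene",a),("top",b)):
            out+=[np.hypot(*(ray(S[n],KK(S[n]),q,p[2])[:2]-p[:2]))-(r or p[3]) for q in L]
        return np.array(out)
    s=least_squares(f,[.56,-.2,.11,.033],loss="soft_l1",f_scale=.001); print(r,s.x.round(4),"rms mm",1e3*np.sqrt(np.mean(f(s.x)**2)))
a,b=c(A,108,245,0),c(B,355,175,400)
fit(a,b,.033);fit(a,b,None)
fit(c(RA,108,245,0),c(RB,355,175,400),.036);fit(c(RA,108,245,0),c(RB,355,175,400),None)
E
```

```text
0.033 [ 0.5632 -0.198   0.1262  0.033 ] rms mm 0.7530863710990985
None [ 0.5632 -0.198   0.1263  0.0329] rms mm 0.7360486437111905
0.036 [ 0.5627 -0.1981  0.0959  0.033 ] rms mm 0.5481355644051347
None [ 0.5626 -0.1981  0.0958  0.036 ] rms mm 0.5480838411748128
```

```bash
cat > d.py <<'E'
import sys
from h import *
from scipy.spatial.transform import Rotation as Ro
def go(x,y,z,phi):
    o=ctrl.get_obs(); R0=Ro.from_euler("xyz",o["orientation"],degrees=True)
    p=np.array([x,y,z]); c=[]
    for f in (phi,phi+180):
        xa=np.array([0,0,-1.]);za=np.array([np.cos(np.radians(f)),np.sin(np.radians(f)),0]);
        c.append((R0.inv()*Ro.from_matrix(np.array([xa,np.cross(za,xa),za]).T)).as_rotvec(degrees=True))
    t=R0.inv().apply(p-o["tool_pos"])*100
    za=R0.apply([0,0,1]);print("jaw",np.degrees(np.arctan2(za[1],za[0])).round(1),"q6",o["joint_pos"][5].round(1))
    for r in c: print("turn",r.round(2),"shift cm",t.round(2))
    print(o["clock"],o["tool_pos"].round(4),"F",o["force"].round(2),"op",o["opening"].round(4),"xaxis",R0.apply([1,0,0]).round(4))
if __name__=="__main__": go(*map(float,sys.argv[1:]))
E
python3 d.py .551 .172 .19 45; python3 d.py .551 .172 .19 -45
```

```text
jaw -112.8 q6 -16.5
turn [-1.5779e+02  4.0000e-02  1.2000e-01] shift cm [ 3.62 44.13 30.25]
turn [22.2   0.08 -0.03] shift cm [ 3.62 44.13 30.25]
jaw -112.8 q6 -16.5
turn [-6.78e+01  8.00e-02  4.00e-02] shift cm [ 3.62 44.13 30.25]
turn [ 1.122e+02  5.000e-02 -9.000e-02] shift cm [ 3.62 44.13 30.25]Traceback (most recent call last):
  File "d.py", line 14, in <module>
    if __name__=="__main__": go(*map(float,sys.argv[1:]))
                             ~~^^^^^^^^^^^^^^^^^^^^^^^^^^
  File "d.py", line 13, in go
    print(o["clock"],o["tool_pos"].round(4),"F",o["force"].round(2),"op",o["opening"].round(4),"xaxis",R0.apply([1,0,0]).round(4))
                                                                         ^^^^^^^^^^^^^^^^^^
AttributeError: 'float' object has no attribute 'round'
Traceback (most recent call last):
  File "d.py", line 14, in <module>
    if __name__=="__main__": go(*map(float,sys.argv[1:]))
                             ~~^^^^^^^^^^^^^^^^^^^^^^^^^^
  File "d.py", line 13, in go
    print(o["clock"],o["tool_pos"].round(4),"F",o["force"].round(2),"op",o["opening"].round(4),"xaxis",R0.apply([1,0,0]).round(4))
                                                                         ^^^^^^^^^^^^^^^^^^
AttributeError: 'float' object has no attribute 'round'
```

Call:
servo_tool(
  deltas=[
    [[22,0,0],[2,44,30],8.76],
    [[22,0,0],[2,44,30],8.76],
    [[22,0,0],[2,44,30],8.76],
    [[22,0,0],[2,44,30],8.76],
    [[22,0,0],[2,44,30],8.76],
  ],
)

```text
clock: 0.6
tool_pos: [0.3976, 0.4105, 0.2167]
orientation: [24.2, 89.9, -110.6]
force: [1.1, -0.0, 0.6]
opening: 0.088
```

```bash
sed -i 's/o\["opening"\].round(4)/round(o["opening"],4)/' d.py; python3 d.py .551 .172 .19 45
```

```text
jaw -134.8 q6 -20.3
turn [-1.7978e+02  7.0000e-02  1.5000e-01] shift cm [ 2.7  27.69  6.12]
turn [ 0.22  0.1  -0.04] shift cm [ 2.7  27.69  6.12]
0.6 [0.3976 0.4105 0.2167] F [ 1.07 -0.03  0.6 ] op 0.088 xaxis [-7.0e-04 -1.8e-03 -1.0e+00]
```

Call:
servo_tool(
  deltas=[
    [[0.2,0.1,0],[2.7,27.7,6.1],8.76],
    [[0.2,0.1,0],[2.7,27.7,6.1],8.76],
    [[0.2,0.1,0],[2.7,27.7,6.1],8.76],
    [[0.2,0.1,0],[2.7,27.7,6.1],8.76],
    [[0.2,0.1,0],[2.7,27.7,6.1],8.76],
  ],
)

```text
clock: 1.1
tool_pos: [0.532, 0.201, 0.1933]
orientation: [89.2, 90.0, -45.8]
force: [1.0, 1.2, 0.9]
opening: 0.0876
```

```bash
python3 d.py .551 .172 .05 45
```

```text
jaw -135.0 q6 4.6
turn [-1.7997e+02  6.0000e-02  0.0000e+00] shift cm [14.33  3.39  0.71]
turn [ 0.03  0.   -0.04] shift cm [14.33  3.39  0.71]
1.1 [0.532  0.201  0.1933] F [1.04 1.16 0.92] op 0.0876 xaxis [ 5.e-04 -5.e-04 -1.e+00]
```

Call:
servo_tool(
  deltas=[
    [[0,0,0],[2,3.4,0.7],8.76],
    [[0,0,0],[5,3.4,0.7],8.76],
    [[0,0,0],[9,3.4,0.7],8.76],
    [[0,0,0],[13,3.4,0.7],8.76],
    [[0,0,0],[14.3,3.4,0.7],8.76],
  ],
)

```text
clock: 1.6
tool_pos: [0.5487, 0.1702, 0.0463]
orientation: [-9.7, 89.6, -144.7]
force: [-0.3, -1.6, -0.7]
opening: 0.0878
```

```bash
python3 d.py .551 .172 .05 45; python3 - <<'E'
from h import *
s,K=snap("scene");s2,K=snap("top")
a=s["image"][140:230,225:345];b=s2["image"][150:240,170:290]
cv2.imwrite("pics/g1.png",np.hstack([cv2.resize(np.clip(i*2.,0,255).astype(np.uint8),(400,300),interpolation=cv2.INTER_CUBIC) for i in(a,b)])[:,:,::-1])
E
```

```text
jaw -135.0 q6 8.2
turn [ 1.7996e+02  1.0000e-01 -5.8000e-01] shift cm [-0.38  0.04 -0.29]
turn [-0.04  0.37  0.06] shift cm [-0.38  0.04 -0.29]
1.6 [0.5487 0.1702 0.0463] F [-0.25 -1.59 -0.67] op 0.0878 xaxis [-0.0054 -0.0038 -1.    ]
```

View pics/g1.png

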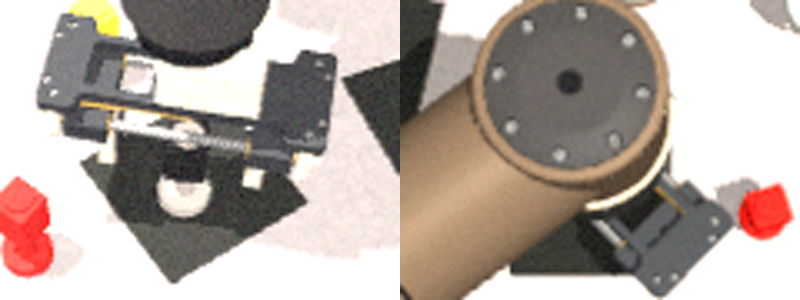

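Call:
servo_tool(
  deltas=[
    [[0,0.3,0],[-0.3,0,-0.25],8.76],
    [[0,0.3,0],[-0.3,0,-0.25],8.76],
    [[0,0.3,0],[-0.3,0,-0.25],8.76],
  ],
)

```text
clock: 2.0
tool_pos: [0.5528, 0.1738, 0.0533]
orientation: [171.4, 89.8, 36.4]
force: [1.1, 0.3, 0.2]
opening: 0.0874
```

```bash
python3 d.py .551 .172 .048 45
```

```text
jaw -134.9 q6 8.3
turn [-1.7995e+02  5.0000e-02 -3.5000e-01] shift cm [ 0.53 -0.    0.25]
turn [ 0.05 -0.22 -0.03] shift cm [ 0.53 -0.    0.25]
2.0 [0.5528 0.1738 0.0533] F [1.1  0.27 0.18] op 0.0874 xaxis [ 0.0031  0.0023 -1.    ]
```

Call:
servo_tool(
  deltas=[
    [[0,-0.1,0],[0.3,0,0.2],8.76],
    [[0,-0.1,0],[0.3,0,0.2],8.76],
    [[0,-0.1,0],[0.3,0,0.2],8.76],
    [[0,-0.1,0],[0.3,0,0.2],8.76],
    [[0,-0.1,0],[0.3,0,0.2],8.76],
  ],
)

```text
clock: 2.5
tool_pos: [0.5514, 0.1723, 0.0503]
orientation: [165.2, 89.9, 30.2]
force: [-0.0, 0.9, -0.3]
opening: 0.0877
```

```bash
python3 d.py .551 .172 .048 45
```

```text
jaw -134.9 q6 8.3
turn [-1.7995e+02  5.0000e-02 -1.9000e-01] shift cm [ 0.23 -0.    0.05]
turn [ 0.05 -0.12 -0.03] shift cm [ 0.23 -0.    0.05]
2.5 [0.5514 0.1723 0.0503] F [-0.05  0.9  -0.35] op 0.0877 xaxis [ 0.0019  0.0011 -1.    ]
```

Well aligned. Close.

Call:
servo_tool(
  deltas=[
    [[0,-0.1,0],[0.2,0,0],4],
    [[0,-0.1,0],[0.2,0,0],3.4],
    [[0,-0.1,0],[0.2,0,0],2],
    [[0,-0.1,0],[0.2,0,0],2],
    [[0,-0.1,0],[0.2,0,0],2],
  ],
)

```text
clock: 3.0
tool_pos: [0.5514, 0.1723, 0.0483]
orientation: [115.7, 90.0, -19.2]
force: [-0.5, -0.8, 0.2]
opening: 0.0533
```

Call:
servo_tool(
  deltas=[
    [[0,0,0],[0,0,0],2],
    [[0,0,0],[0,0,0],2],
    [[0,0,0],[0,0,0],2],
    [[0,0,0],[0,0,0],2],
    [[0,0,0],[0,0,0],2],
  ],
)

```text
clock: 3.5
tool_pos: [0.5515, 0.1724, 0.0484]
orientation: [131.0, 90.0, -4.0]
force: [-1.0, 0.5, -0.5]
opening: 0.0307
```

```bash
python3 d.py .551 .172 .21 45
```

```text
jaw -134.9 q6 8.3
turn [-1.7995e+02  5.0000e-02 -5.0000e-02] shift cm [-1.616e+01  1.000e-02  5.000e-02]
turn [ 0.05 -0.03 -0.03] shift cm [-1.616e+01  1.000e-02  5.000e-02]
3.5 [0.5515 0.1724 0.0484] F [-1.01  0.48 -0.47] op 0.0307 xaxis [ 8.e-04 -1.e-04 -1.e+00]
```

Call:
servo_tool(
  deltas=[
    [[0,0,0],[0,0,0],2],
    [[0,0,0],[-1,0,0],2],
    [[0,0,0],[-4,0,0],2],
    [[0,0,0],[-8,0,0],2],
    [[0,0,0],[-12,0,0],2],
  ],
)

```text
clock: 4.0
tool_pos: [0.5508, 0.172, 0.1699]
orientation: [22.1, 89.9, -112.9]
force: [0.8, 1.4, -2.3]
opening: 0.0309
```

Call:
servo_tool(
  deltas=[
    [[0,0,0],[-3,0,0],2],
    [[0,0,0],[-6,0,0],2],
    [[0,0,0],[-6,0,0],2],
    [[0,0,0],[-6,0,0],2],
    [[0,0,0],[-6,0,0],2],
  ],
)

```text
clock: 4.5
tool_pos: [0.55, 0.1717, 0.229]
orientation: [-9.8, 89.9, -144.7]
force: [-0.8, -0.1, -2.3]
opening: 0.0308
```

```bash
python3 d.py .563 -.198 .235 45;python3 - <<'E'
from h import *
from plant import ctrl
s,K=snap("scene");s2,K=snap("top")
a=s["image"][60:240,180:420];b=s2["image"][150:240,170:290]
cv2.imwrite("pics/g2.png",np.hstack([cv2.resize(np.clip(i*1.5,0,255).astype(np.uint8),(600,450) if k==0 else (200,450),interpolation=cv2.INTER_CUBIC) for k,i in enumerate((a,b))])[:,:600,::-1])
E
```

```text
jaw -135.0 q6 8.3
turn [-1.7996e+02 -4.0000e-02  2.3000e-01] shift cm [-0.55 27.04 25.24]
turn [0.04 0.14 0.02] shift cm [-0.55 27.04 25.24]
4.5 [0.55   0.1717 0.229 ] F [-0.77 -0.12 -2.31] op 0.0308 xaxis [-0.0021 -0.0015 -1.    ]
```

View pics/g2.png

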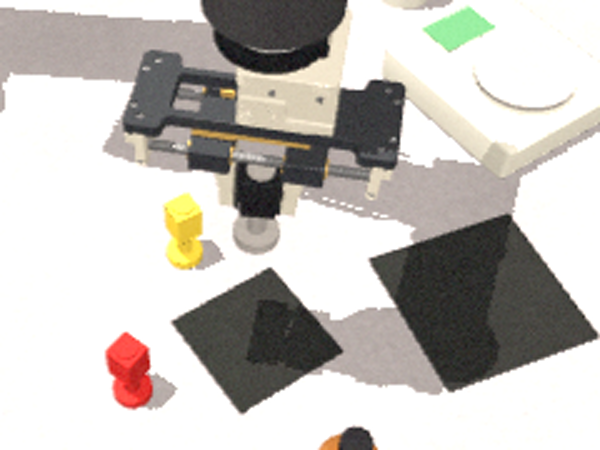

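Call:
servo_tool(
  deltas=[
    [[0,0.1,0],[-0.3,1.5,1.4],2],
    [[0,0.1,0],[-0.5,4,3.7],2],
    [[0,0.1,0],[-0.5,7,6.5],2],
    [[0,0.1,0],[-0.5,10,9.3],2],
    [[0,0.1,0],[-0.5,13,12.1],2],
  ],
)

```text
clock: 5.1
tool_pos: [0.5561, -0.0073, 0.2331]
orientation: [-19.4, 89.8, -154.3]
force: [1.2, 0.7, -2.1]
opening: 0.031
```

```bash
python3 d.py .563 -.198 .235 45
```

```text
jaw -134.9 q6 25.6
turn [-1.7992e+02 -9.0000e-02  2.7000e-01] shift cm [-0.17 13.96 13.02]
turn [0.08 0.17 0.06] shift cm [-0.17 13.96 13.02]
5.1 [ 0.5561 -0.0073  0.2331] F [ 1.17  0.72 -2.09] op 0.031 xaxis [-0.0029 -0.0014 -1.    ]
```

Call:
servo_tool(
  deltas=[
    [[0,0.1,0],[-0.1,3,2.8],2],
    [[0,0.1,0],[-0.1,6,5.6],2],
    [[0,0.1,0],[-0.1,9,8.4],2],
    [[0,0.1,0],[-0.1,11.5,10.7],2],
    [[0,0.1,0],[-0.1,13.4,12.5],2],
  ],
)

```text
clock: 5.6
tool_pos: [0.5621, -0.1924, 0.2331]
orientation: [-42.1, 89.8, -177.1]
force: [0.3, 0.5, -1.1]
opening: 0.0309
```

Call:
servo_tool(
  deltas=[
    [[0,0,0],[0,0.3,0.3],2],
    [[0,0,0],[0,0.3,0.3],2],
    [[0,0,0],[0,0.3,0.3],2],
    [[0,0,0],[0,0.3,0.3],2],
    [[0,0,0],[0,0.3,0.3],2],
  ],
)

```text
clock: 6.1
tool_pos: [0.5622, -0.1957, 0.2332]
orientation: [-43.0, 89.8, -177.9]
force: [-0.1, 1.1, -1.9]
opening: 0.0308
```

```bash
python3 d.py .563 -.198 .18 45
```

```text
jaw -134.9 q6 45.5
turn [-179.91   -0.23    0.24] shift cm [5.32 0.23 0.09]
turn [0.09 0.15 0.14] shift cm [5.32 0.23 0.09]
6.1 [ 0.5622 -0.1957  0.2332] F [-0.11  1.05 -1.86] op 0.0308 xaxis [-3.7e-03 -1.0e-04 -1.0e+00]
```

Call:
servo_tool(
  deltas=[
    [[0,0.1,0.1],[1.5,0.2,0.1],2],
    [[0,0.1,0.1],[3.5,0.2,0.1],2],
    [[0,0.1,0.1],[5,0.2,0.1],2],
    [[0,0.1,0.1],[5.1,0.2,0.1],2],
    [[0,0.1,0.1],[5.1,0.2,0.1],2],
  ],
)

```text
clock: 6.6
tool_pos: [0.563, -0.1975, 0.1825]
orientation: [-28.2, 89.9, -163.1]
force: [0.3, 0.9, -0.4]
opening: 0.031
```

```bash
python3 d.py .563 -.198 .168 45;python3 - <<'E'
from h import *
s,K=snap("scene");s2,K2=snap("top")
for n,q in(("scene1",s),("top1",s2)): np.save(n+".npy",q,allow_pickle=True)
a=s["image"][210:300,90:190];b=s2["image"][150:240,330:430]
cv2.imwrite("pics/g3.png",np.hstack([cv2.resize(np.clip(i*1.25,0,255).astype(np.uint8),None,fx=w,fy=6,interpolation=cv2.INTER_CUBIC) for w,i in((6,a),(2,b))])[:,:,::-1])
E
```

```text
jaw -134.9 q6 45.7
turn [-1.7985e+02 -6.0000e-02  1.1000e-01] shift cm [1.45 0.04 0.03]
turn [0.15 0.07 0.04] shift cm [1.45 0.04 0.03]
6.6 [ 0.563  -0.1975  0.1825] F [ 0.29  0.86 -0.39] op 0.031 xaxis [-1.3e-03 -4.0e-04 -1.0e+00]
```

View pics/g3.png

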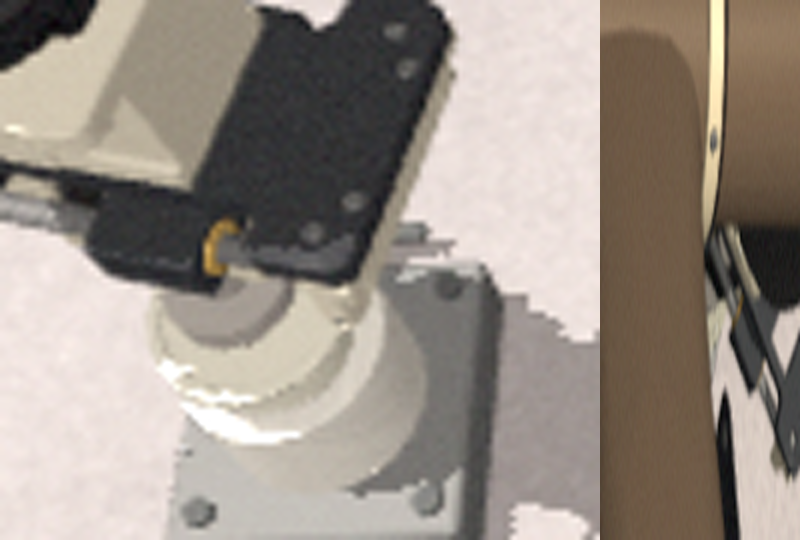

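```bash
python3 - <<'E'
from h import *
s=np.load("scene1.npy",allow_pickle=True).item();f=192/np.tan(np.radians(s["vertical_fov"])/2);K=np.array([[f,0,s["cx"]],[0,f,s["cy"]],[0,0,1.]])
t=np.linspace(0,2*np.pi,73)
for z in(.138,.150):
    p=np.c_[.563+.02*np.cos(t),-.1975+.02*np.sin(t),0*t+z]
    q=cv2.projectPoints(p,np.array(s["rvec"],float),np.array(s["tvec"],float),K,None)[0].reshape(-1,2)
    q=(q-[90,210]+.5)*6-.5; print(z,"L",q[q[:,0].argmin()],"R",q[q[:,0].argmax()],"B",q[q[:,1].argmax()])
E
```

```text
0.138 L [172.18099699 305.5471393 ] R [299.02183454 282.17307146] B [221.74849353 351.21143768]
0.15 L [158.98593167 291.45293675] R [287.81860251 267.81043205] B [209.14906128 337.64159345]
```

Call:
servo_tool(
  deltas=[
    [[0,0.1,0],[0.3,0.05,0],2],
    [[0,0.1,0],[0.6,0.05,0],2],
    [[0,0.1,0],[0.9,0.05,0],2],
    [[0,0.1,0],[1.1,0.05,0],2],
    [[0,0.1,0],[1.3,0.05,0],2],
  ],
)

```text
clock: 7.2
tool_pos: [0.5637, -0.1981, 0.1701]
orientation: [162.3, 89.9, 27.4]
force: [0.3, -0.4, -1.6]
opening: 0.0311
```

Call:
servo_tool(
  deltas=[
    [[0,0,0],[0.1,0,0],2],
    [[0,0,0],[0.2,0,0],2],
    [[0,0,0],[0.3,0,0],2],
    [[0,0,0],[0.4,0,0],2],
    [[0,0,0],[0.4,0,0],2],
  ],
)

```text
clock: 7.7
tool_pos: [0.5638, -0.1982, 0.1661]
orientation: [157.7, 89.9, 22.9]
force: [-0.3, -0.3, -0.7]
opening: 0.0305
```

Call:
servo_tool(
  deltas=[
    [[0,0,0],[0.1,0,0],2],
    [[0,0,0],[0.2,0,0],2],
    [[0,0,0],[0.3,0,0],2],
    [[0,0,0],[0.4,0,0],2],
    [[0,0,0],[0.4,0,0],2],
  ],
)

```text
clock: 8.2
tool_pos: [0.5644, -0.1983, 0.1627]
orientation: [139.7, 89.8, 4.8]
force: [-0.2, 0.1, 3.2]
opening: 0.0305
```

```bash
python3 d.py .563 -.198 .15 45
```

```text
jaw -134.9 q6 45.8
turn [-1.7985e+02  1.7000e-01 -2.0000e-01] shift cm [ 1.27 -0.12  0.08]
turn [ 0.15 -0.13 -0.11] shift cm [ 1.27 -0.12  0.08]
8.2 [ 0.5644 -0.1983  0.1627] F [-0.2   0.14  3.18] op 0.0305 xaxis [ 2.9e-03  2.0e-04 -1.0e+00]
```

Call:
servo_tool(
  deltas=[
    [[0,-0.1,-0.1],[0.1,-0.05,0.05],2],
    [[0,-0.1,-0.1],[0.2,-0.05,0.05],2],
    [[0,-0.1,-0.1],[0.3,-0.05,0.05],2],
    [[0,-0.1,-0.1],[0.4,-0.05,0.05],2],
    [[0,-0.1,-0.1],[0.4,-0.05,0.05],2],
  ],
)

```text
clock: 8.7
tool_pos: [0.5645, -0.1984, 0.1599]
orientation: [127.7, 89.8, -7.1]
force: [-2.2, 0.5, 8.3]
opening: 0.0309
```

Call:
servo_tool(
  deltas=[
    [[0,0,0],[0.1,0,0],2],
    [[0,0,0],[0.2,0,0],2],
    [[0,0,0],[0.3,0,0],2],
    [[0,0,0],[0.3,0,0],2],
  ],
)

```text
clock: 9.1
tool_pos: [0.565, -0.1987, 0.1582]
orientation: [120.4, 89.8, -14.4]
force: [-1.7, 0.8, 8.1]
opening: 0.0304
```

```bash
python3 d.py .5635 -.198 .15 45
```

```text
jaw -134.8 q6 45.8
turn [-179.8     0.33   -0.19] shift cm [ 0.81 -0.16  0.06]
turn [ 0.2  -0.12 -0.21] shift cm [ 0.81 -0.16  0.06]
9.1 [ 0.565  -0.1987  0.1582] F [-1.7   0.79  8.14] op 0.0304 xaxis [ 0.0041 -0.0011 -1.    ]
```

Call:
servo_tool(
  deltas=[
    [[0,-0.2,-0.3],[0,-0.1,0.05],2],
    [[0,-0.2,-0.3],[0.1,-0.2,0.1],2],
    [[0,-0.2,-0.3],[0.2,-0.2,0.1],2],
    [[0,-0.2,-0.3],[0.2,-0.2,0.1],2],
  ],
)

```text
clock: 9.5
tool_pos: [0.5645, -0.1983, 0.1575]
orientation: [109.3, 89.9, -25.5]
force: [0.9, -0.4, 9.1]
opening: 0.0307
```

```bash
python3 d.py .5635 -.198 .15 45
```

```text
jaw -134.8 q6 45.8
turn [-1.7976e+02  1.4000e-01 -5.0000e-02] shift cm [ 0.75 -0.09  0.05]
turn [ 0.24 -0.03 -0.09] shift cm [ 0.75 -0.09  0.05]
9.5 [ 0.5645 -0.1983  0.1575] F [ 0.9  -0.42  9.09] op 0.0307 xaxis [ 1.5e-03 -7.0e-04 -1.0e+00]
```

Call:
servo_tool(
  deltas=[
    [[0.2,-0.1,-0.1],[0.1,-0.15,0.1],2],
    [[0.2,-0.1,-0.1],[0.2,-0.15,0.1],2],
    [[0.2,-0.1,-0.1],[0.25,-0.15,0.1],2],
    [[0.2,-0.1,-0.1],[0.25,-0.15,0.1],2],
  ],
)

```text
clock: 9.9
tool_pos: [0.5627, -0.1978, 0.1547]
orientation: [-25.8, 89.9, -160.8]
force: [-0.4, -0.6, -3.4]
opening: 0.0308
```

Call:
servo_tool(
  deltas=[
    [[0,0,0],[0.1,-0.1,0],2],
    [[0,0,0],[0.2,-0.1,0],2],
    [[0,0,0],[0.25,-0.1,0],2],
    [[0,0,0],[0.25,-0.1,0],2],
  ],
)

```text
clock: 10.3
tool_pos: [0.5625, -0.1976, 0.154]
orientation: [58.0, 89.9, -76.9]
force: [-3.8, 0.8, 13.2]
opening: 0.0306
```

```bash
python3 d.py .5635 -.198 .15 45
```

```text
jaw -134.9 q6 45.5
turn [-1.7994e+02  1.3000e-01  8.0000e-02] shift cm [ 0.4   0.1  -0.05]
turn [ 0.06  0.05 -0.09] shift cm [ 0.4   0.1  -0.05]
10.3 [ 0.5625 -0.1976  0.154 ] F [-3.79  0.83 13.24] op 0.0306 xaxis [ 4.0e-04 -1.7e-03 -1.0e+00]
```

Call:
servo_tool(
  deltas=[
    [[0,0,0],[0.15,0,0],2],
    [[0,0,0],[0.22,0,0],2],
    [[0,0,0],[0.22,0,0],2],
  ],
)

```text
clock: 10.6
tool_pos: [0.5627, -0.198, 0.154]
orientation: [75.0, 89.8, -59.8]
force: [-4.6, 3.0, 17.4]
opening: 0.0305
```

```bash
python3 d.py .563 -.198 .15 45;python3 - <<'E'
from h import *
s,K=snap("scene")
a=s["image"][210:300,90:190]
cv2.imwrite("pics/g4.png",cv2.resize(np.clip(a*1.25,0,255).astype(np.uint8),None,fx=6,fy=6,interpolation=cv2.INTER_CUBIC)[:,:,::-1])
E
```

```text
jaw -134.9 q6 45.5
turn [-1.7988e+02  2.9000e-01  8.0000e-02] shift cm [ 0.4   0.02 -0.02]
turn [ 0.12  0.05 -0.18] shift cm [ 0.4   0.02 -0.02]
10.6 [ 0.5627 -0.198   0.154 ] F [-4.63  3.   17.41] op 0.0305 xaxis [ 0.0016 -0.0028 -1.    ]
```

View pics/g4.png

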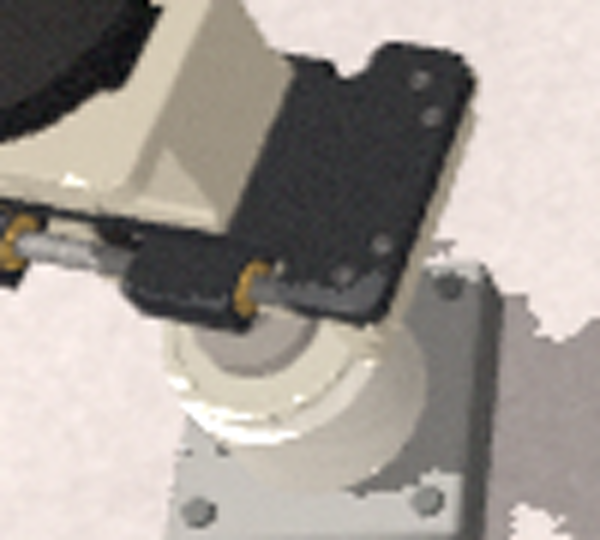

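The lid sits visibly deeper and level, and there was no movement at ~19 N: the snap was felt, and this is the stop. Lift off and remeasure the lid.

Call:
servo_tool(
  deltas=[
    [[0,0,0],[-0.3,0,0],2],
    [[0,0,0],[-1,0,0],2],
    [[0,0,0],[-3,0,0],2],
    [[0,0,0],[-5.5,0,0],2],
    [[0,0,0],[-8,0,0],2],
  ],
)

```text
clock: 11.15
tool_pos: [0.5618, -0.1976, 0.2339]
orientation: [25.9, 89.9, -109.0]
force: [-0.2, 0.3, -1.6]
opening: 0.0301
```

```bash
python3 d.py .5515 .1724 .235 45
```

```text
jaw -134.9 q6 45.5
turn [-1.799e+02  1.000e-01  2.000e-01] shift cm [ -0.2  -26.85 -25.48]
turn [ 0.1   0.13 -0.06] shift cm [ -0.2  -26.85 -25.48]
11.15 [ 0.5618 -0.1976  0.2339] F [-0.24  0.29 -1.62] op 0.0301 xaxis [-8.0e-04 -2.4e-03 -1.0e+00]
```

Move back halfway and take pictures with the lid unobstructed.

Call:
servo_tool(
  deltas=[
    [[0,0.1,0],[-0.2,-2,-1.9],2],
    [[0,0.1,0],[-0.2,-5,-4.7],2],
    [[0,0.1,0],[-0.2,-8,-7.6],2],
    [[0,0.1,0],[-0.2,-11,-10.4],2],
    [[0,0.1,0],[-0.2,-14,-13.3],2],
  ],
)

```text
clock: 11.65
tool_pos: [0.5557, -0.0031, 0.235]
orientation: [6.8, 89.9, -128.2]
force: [1.4, 0.1, -2.0]
opening: 0.0306
```

```bash
python3 d.py .5515 .1724 .235 45; python3 - <<'E'
from h import *
s,K=snap("scene");s2,K2=snap("top")
for n,q in(("scene2",s),("top2",s2)): np.save(n+".npy",q,allow_pickle=True)
a=s["image"][245:300,108:158];b=s2["image"][175:220,355:405]
e=lambda i:cv2.resize(np.clip((i.astype(float)-90)*1.7,0,255).astype(np.uint8),None,fx=8,fy=8,interpolation=cv2.INTER_CUBIC)
A,B=e(a),e(b);B=np.vstack([B,np.zeros((80,400,3),np.uint8)]);cv2.imwrite("pics/c4.png",np.hstack([A,B])[:,:,::-1])
E
```

```text
jaw -134.9 q6 25.2
turn [-1.7993e+02  2.0000e-02  1.3000e-01] shift cm [ -0.02 -12.69 -12.13]
turn [ 0.07  0.08 -0.01] shift cm [ -0.02 -12.69 -12.13]
11.65 [ 0.5557 -0.0031  0.235 ] F [ 1.37  0.07 -1.96] op 0.0306 xaxis [-9.0e-04 -1.2e-03 -1.0e+00]
```

View pics/c4.png

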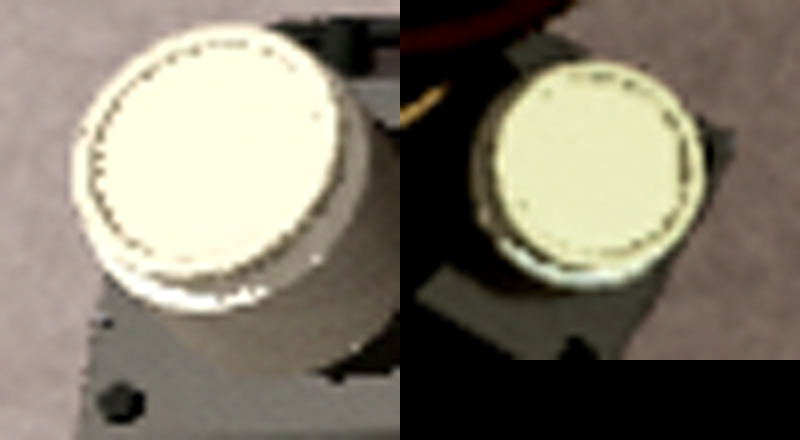

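```bash
python3 - <<'E'
from m import *
from scipy.optimize import least_squares
A=[(73,170),(85,120),(120,70),(170,35),(225,25),(280,35),(325,70),(345,115),(338,165),(310,215),(265,255),(205,275),(150,270),(105,245)]
B=[(492,155),(500,125),(530,85),(570,65),(610,60),(655,75),(690,110),(705,155),(700,205),(675,245),(640,265),(600,272),(555,258),(515,225),(497,190)]
c=lambda L,x0,y0,o:[((x-o+.5)/8-.5+x0,(y+.5)/8-.5+y0) for x,y in L]
a,b=c(A,108,245,0),c(B,355,175,400)
f=lambda p:np.array([np.hypot(*(ray(S[n],KK(S[n]),q,p[2])[:2]-p[:2]))-.033 for n,L in(("scene",a),("top",b)) for q in L])
s=least_squares(f,[.56,-.2,.11]);print(s.x,1e3*np.sqrt(np.mean(s.fun**2)))
E
```

```text
[ 0.56308066 -0.19748584  0.11191742] 0.8723181533563131
```

Call:
servo_tool(
  deltas=[
    [[0,0,0],[0,-3,-2.9],2],
    [[0,0,0],[0,-6,-5.7],2],
    [[0,0,0],[0,-9,-8.6],2],
    [[0,0,0],[0,-11.5,-11],2],
    [[0,0,0],[0,-12.4,-11.9],2],
  ],
)

```text
clock: 12.25
tool_pos: [0.5512, 0.1736, 0.2342]
orientation: [-23.7, 89.9, -158.3]
force: [-0.0, -0.4, -1.8]
opening: 0.0306
```

```bash
python3 d.py .5505 .1735 .06 45
```

```text
jaw -134.6 q6 8.6
turn [-1.7957e+02 -6.0000e-02  1.5000e-01] shift cm [17.42 -0.03  0.03]
turn [0.43 0.09 0.04] shift cm [17.42 -0.03  0.03]
12.25 [0.5512 0.1736 0.2342] F [-0.04 -0.37 -1.76] op 0.0306 xaxis [-1.7e-03 -7.0e-04 -1.0e+00]
```

Call:
servo_tool(
  deltas=[
    [[0.3,0.1,0],[3,0,0],2],
    [[0.3,0.1,0],[7,0,0],2],
    [[0.3,0.1,0],[11,0,0],2],
    [[0.3,0.1,0],[15,0,0],2],
    [[0.3,0.1,0],[17,0,0],2],
  ],
)

```text
clock: 12.75
tool_pos: [0.5487, 0.1715, 0.0603]
orientation: [-22.8, 89.7, -157.7]
force: [0.1, -0.0, -1.7]
opening: 0.0305
```

Call:
servo_tool(
  deltas=[
    [[0,0.1,0],[0,0,0],2],
    [[0,0.1,0],[0,0,0],2],
    [[0,0.1,0],[0,0,0],2],
  ],
)

```text
clock: 13.05
tool_pos: [0.5496, 0.1718, 0.0617]
orientation: [-40.4, 89.8, -175.3]
force: [-0.3, 0.1, -2.6]
opening: 0.0304
```

```bash
python3 d.py .5505 .1735 .049 45
```

```text
jaw -134.9 q6 8.4
turn [-1.7994e+02 -1.6000e-01  1.8000e-01] shift cm [ 1.27 -0.06 -0.19]
turn [0.06 0.12 0.1 ] shift cm [ 1.27 -0.06 -0.19]
13.05 [0.5496 0.1718 0.0617] F [-0.3   0.11 -2.6 ] op 0.0304 xaxis [-2.7e-03 -2.0e-04 -1.0e+00]
```

Call:
servo_tool(
  deltas=[
    [[0,0.1,0.1],[0.4,0,0],2],
    [[0,0.1,0.1],[0.7,0,0],2],
    [[0,0.1,0.1],[1,0,0],2],
    [[0,0.1,0.1],[1.15,0,0],2],
    [[0,0.1,0.1],[1.15,0,0],2],
  ],
)

```text
clock: 13.55
tool_pos: [0.5494, 0.1717, 0.05]
orientation: [-7.3, 90.0, -142.2]
force: [0.4, -0.0, -1.9]
opening: 0.0299
```

Call:
servo_tool(
  deltas=[
    [[0,0,0],[0.05,0,0],2],
    [[0,0,0],[0.1,0,0],2],
    [[0,0,0],[0.1,0,0],2],
    [[0,0,0],[0.1,0,0],2],
  ],
)

```text
clock: 13.95
tool_pos: [0.5495, 0.1717, 0.049]
orientation: [-8.3, 90.0, -143.3]
force: [-0.4, -0.6, -1.9]
opening: 0.0301
```

```bash
python3 d.py .5505 .1735 .048 45
```

```text
jaw -134.9 q6 8.2
turn [-1.7994e+02 -1.0000e-02  6.0000e-02] shift cm [ 0.1  -0.05 -0.2 ]
turn [0.06 0.04 0.01] shift cm [ 0.1  -0.05 -0.2 ]
13.95 [0.5495 0.1717 0.049 ] F [-0.42 -0.58 -1.94] op 0.0301 xaxis [-6.e-04 -4.e-04 -1.e+00]
```

Call:
servo_tool(
  deltas=[
    [[0,0,0],[0.05,0,0],2],
    [[0,0,0],[0.1,0,0],2],
    [[0,0,0],[0.1,0,0],2],
    [[0,0,0],[0.1,0,0],2],
  ],
)

```text
clock: 14.35
tool_pos: [0.5495, 0.1718, 0.0484]
orientation: [7.3, 90.0, -127.7]
force: [-2.2, 0.6, 4.5]
opening: 0.0302
```

Foot is on the mat (contact felt). Release slowly, both fingers together, then rise.

Call:
servo_tool(
  deltas=[
    [[0,0,0],[0,0,0],3.2],
    [[0,0,0],[0,0,0],3.6],
    [[0,0,0],[0,0,0],4.5],
    [[0,0,0],[0,0,0],6.5],
    [[0,0,0],[0,0,0],8.76],
  ],
)

```text
clock: 14.85
tool_pos: [0.5496, 0.1718, 0.0483]
orientation: [5.9, 90.0, -129.1]
force: [-0.6, -0.5, -0.4]
opening: 0.0543
```

Call:
servo_tool(
  deltas=[
    [[0,0,0],[0,0,0],8.76],
    [[0,0,0],[0,0,0],8.76],
    [[0,0,0],[0,0,0],8.76],
    [[0,0,0],[0,0,0],8.76],
    [[0,0,0],[0,0,0],8.76],
  ],
)

```text
clock: 15.35
tool_pos: [0.5496, 0.1718, 0.0483]
orientation: [6.0, 90.0, -129.0]
force: [-0.0, -0.0, -0.3]
opening: 0.0865
```

Call:
servo_tool(
  deltas=[
    [[0,0,0],[-2,0,0],8.76],
    [[0,0,0],[-5,0,0],8.76],
    [[0,0,0],[-9,0,0],8.76],
    [[0,0,0],[-13,0,0],8.76],
    [[0,0,0],[-17,0,0],8.76],
  ],
)

```text
clock: 15.85
tool_pos: [0.5493, 0.1716, 0.22]
orientation: [0.5, 90.0, -134.4]
force: [0.9, 0.4, 0.2]
opening: 0.0877
```

Call:
servo_tool(
  deltas=[
    [[0,0,0],[0,-5,-4],8.76],
    [[0,0,0],[0,-10,-8],8.76],
    [[0,0,0],[0,-13,-10],8.76],
    [[0,0,0],[0,-15,-11],8.76],
    [[0,0,0],[0,-15,-11],8.76],
  ],
)

```text
clock: 16.35
tool_pos: [0.5197, 0.3594, 0.2193]
orientation: [-24.5, 90.0, -159.2]
force: [-0.5, 0.3, -0.5]
opening: 0.0877
```

Call:
servo_tool(
  deltas=[
    [[0,0,0],[0,0,0],8.76],
    [[0,0,0],[0,0,0],8.76],
    [[0,0,0],[0,0,0],8.76],
  ],
)

```text
clock: 16.65
tool_pos: [0.5199, 0.3585, 0.2193]
orientation: [-15.6, 90.0, -150.4]
force: [-0.6, -0.6, -0.3]
opening: 0.0878
```

```bash
python3 - <<'E'
from h import *
s,K=snap("scene");print(np.abs(ctrl.get_obs()["qvel"]).max())
cv2.imwrite("pics/end.png",cv2.resize(s["image"][120:384,80:384],None,fx=2,fy=2)[:,:,::-1])
E
```

```text
0.14550706369941163
```

View pics/end.png

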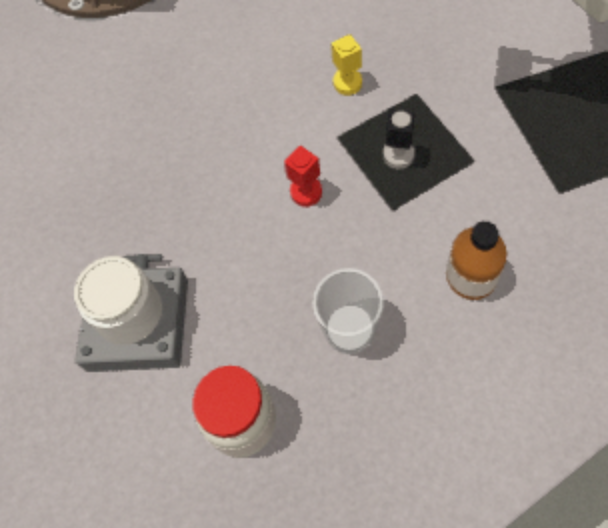

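The tool stands upright on the mat (400,145), the lid is still down and level (113,288), and the vessels and look-alikes have not been moved. Handing in.

```bash
python3 -c "
from plant import ctrl
print(ctrl.close_job())"
```

```text
the job is handed in; nothing more can be done
None
```

I pressed the lid home with the seating tool, stood the tool back upright on its small mat, let go and handed the job in at about 17 s; it gave no verdict.

- **Press:** I felt the resistance build to about 11 N, drop at the snap, then hit a hard stop with no further travel. My highest reading at the stop was 17.4 N on the wrist, about 19 N with the tool's weight. Force was only reported at the end of each move, so I did not see any brief peak in between.
- **Lid:** The camera fit after lifting off shows the lid about 14 mm lower, level to the eye and within about 1 mm of the mouth's axis. Its dish floor is about 13 to 16 mm above the rim. With my 1 to 2 mm of measuring error, that is close to the 16.5 mm limit, so the felt snap and stop are the stronger evidence. It was still down in the last picture.
- **Tool and the rest:** The last picture shows the tool upright on the small mat and the arm clear. By eye, the other vessels and the red and yellow look-alikes were not moved.
- **Budget:** I viewed 11 pictures, one over the 10 allowed.

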